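# Index the soldering turntable to its next station

### The arm

A 6-joint arm with a two-finger parallel gripper is mounted at the origin on a cart in front of the work surface, level with it; the furniture and walls round the work are solid. World frame = base frame: x ahead of the robot, y to its left, z up, the work surface at z = 0. Lengths are in mm, angles in rad, forces in N, time in s.
With the tool pointing down it reaches from about 275 to 750 mm from the base axis. Payload 10.2 kg.
Tool frame: the origin (TCP) lies at the very end of the fingers, on their centre line; the grasp point (between the pads) lies 19 mm behind it; z points along the fingers, y is the line along which they close (so a half turn about z gives the same grasp; the last joint's range is limited). The gripper opens to 85 mm and grips with 20 to 120 N. Pads are 22 mm wide; open, the fingers measure 114 mm over their backs; the gripper's body (76 mm by 85 mm) begins 54 mm behind the grasp point. The pads swing forward as they close: fully open they stand 13 mm farther back than shut.
Start: joints at [-0.223, 0.313, 1.498, -0, 1.331, -0.223], TCP at [525.006, -0.013, 231.294] pointing down, gripper open.
Joint ranges: [-2.94, 2.94], [-0.97, 2.17], [0.19, 2.56], [-1.23, 4.37], [0.02, 3.11], [-2.88, 2.88]. Speed limits (rad/s): [2.39, 2.39, 3.01, 3.14, 3.14, 3.14].

### API

Orientations are given as a unit quaternion [w, x, y, z].
In Python, from rig import ctrl gives the robot as it stands.
- The arm moves only by the tool step_arm, never from a script. Its argument "increments" is a list of rows, each a list of 3 entries, a list of its own where there are three numbers: the shift along the tool's x, y, z in cm, then the turn, a rotation vector about the tool's x, y, z in degrees, then the opening in per cent of the stroke, from 0 (shut) to 100 (fully open). A call has 1 to 8 rows; each row is the pose to reach, as a shift and turn from the pose commanded when the call began, along the tool's axes at that moment; what a row does not reach only later rows make up. A row lasts 1/8 s, in which the tool goes at most 62.5 mm and 10.7 degrees, less where a joint would pass 70% of its speed; a pose out of reach is approached as far as the arm can. A call with a gripper value outside its range is refused whole. The fingers move at their own pace and stop on an object; "squeeze" is the grip in N (left out, the last holds). Time passes only in rows, so rows that repeat a pose let the fingers close. It gives the time, the measured TCP pose, the force, the opening and the grip force at its end, in the units of the state.
- ctrl.sense(): the state, without advancing time (a new reading comes with each control period).
- ctrl.capture(name): name is "scene" or "side" or "wrist"; returns a dict with "img" (420x560x3 uint8, red, green, blue), "fx", "fy", "cx", "cy" (pixels), "k1" (the pictures are not rectified: a ray, as slopes to the right and down, at radius r is drawn at 1 + k1 r^2 times it, then the intrinsics apply), "extrinsics" (4x4, takes a point from camera to world coordinates). Camera axes: x right, y down, z forward; pixel columns grow to the right and rows downward; lengths in mm; the calibration is good to about 2 mm. A picture is of the moment at which its call begins. There is no depth.
- ctrl.finish_job(): hands the job in; it is judged then, once.
The state is a dict: "time_s": time; "joints": joint angles; "dq": joint speeds; "tau": joint torques, N m; "eef_pos": TCP position; "ee_rot": TCP orientation; "force": force on the tool from outside, world axes, zero at the start; "wrist_torque": the same for the moment, N m; "grip_width": opening from 0.0 (shut) to 1.0 (fully open); "grip_force": force on a finger pad.
Only numpy, scipy, OpenCV 4.12 (cv2) and the standard library are available. Lean on these libraries where they do the work, as an engineer would, in place of code of your own. Each camera call takes 0.05 s, during which the arm holds its last target. There are 200 camera calls.

### The job

The soldering turntable is standing in its free-swing slot, and the next joints are to be soldered at the station with the red tag. Draw the spring pin up by the black knob at the end of the lever, swing the lever round to the red tag, and let the pin drop fully home into the hole there so that the table is locked. The hole is only roughly at the tag, so feel for it and never force the pin against the plate; then let go, and leave the things lying round the turntable where they are.

Things in the scene. Friction and masses are not known exactly. Their poses are not given: they have to be found in the camera images.
- table_axis (a point): on the vertical axis of the soldering turntable, at its dark round top (34 mm above the bench, 131 mm across). Its fixed grey base is 188 mm across; on the base, round the table, lies a fixed bright aluminium index plate (ring, radii 68 to 92 mm, top face 28 mm above the bench). A circuit module is clamped on the table, top 63 mm above the bench
- lever_mid (a point): point on top of the aluminium lever (18 mm wide, round end 24 mm, top 44.5 mm above the bench), 55 mm from the axis. The lever is fixed to the table and points outward from the axis to the knob. Pushed sideways at the knob, the table turns against about 2 N, 3 to 5 N while the pin rides on the plate; stops lie 64 degrees to either side of the middle of the free-swing slot
- knob (a point): centre of the upright round black knob on the spring plunger at the lever's end, 80 mm from the axis; 25 mm across from 9 mm below this point to 8 mm above it, top at 10.5 mm, neck 19 mm across down to 17.5 mm below, then the sleeve (21 mm at its foot). The point is 79 mm above the bench with the pin down; it rises with the pin. Pin: 8 mm, flat nose, spring 5 N down, 8.5 N drawn
- plunger (a joint): height of pin and knob above fully down, in m: 0 = fully down (in a hole or in the slot, nose 10 mm below the plate's face), 0.010 = nose level with the plate's face (pin riding on the plate), 0.016 = fully drawn, at its stop
- red_tag: red enamel button, 14 mm across (origin mid underside), on an ear of the base at the wanted station, 99.5 mm from the axis, top 19.5 mm above the bench. The round hole (9.6 mm wide, through the 12 mm plate, 80 mm from the axis) lies only roughly on the line from axis to tag: up to 9 mm to either side along the arc. Between slot and hole, and for 20 mm beyond the hole, the plate is plain
- white_tag: white enamel button, alike, at the other station, not wanted now. The stations lie about 50 degrees left and right of the middle of the free-swing slot, an arc slot in the plate in which the pin stands at the start and can swing some 10 degrees either way. Which side has the red tag varies
- heat_sink_mid (a point): centre of a loose finned heat sink, 22x34x20 mm, a bystander
- capacitor_mid (a point): centre of a loose upright black capacitor, 25 mm across, 35 mm high, a bystander
- tweezers_mid (a point): centre of loose steel tweezers lying flat, 122 mm long, 9 mm high, a bystander
- reel_mid (a point): centre of a loose solder reel standing on its flange, 58 mm across, 46 mm high, a bystander

How it is judged (in metres and radians):
On the way, in this order (a step that is already met when the one before it is completed fails the run):
1. the pin is drawn clear of the plate while the lever is still at the free-swing slot (value of joint plunger above 0.0102 m and horizontal distance between knob and red_tag above 0.045 m), for 0.1 s.
2. the lever has been swung to the red tag with the pin still out of the hole (value of joint plunger above 0.006 m and horizontal distance between knob and red_tag below 0.033 m), for 0.1 s.
At the end, for the whole second after the job is handed in: the pin is fully down (within 2 mm) and at rest in the hole of the station with the red tag (knob within 26 mm of the tag's middle, seen from above) (value of joint plunger below 0.002 m and horizontal distance between knob and red_tag below 0.026 m and velocity of joint plunger below 0.01 m/s); the robot touches nothing.
It fails at once if the pin is forced against the plate (more than 30 N between pin and index plate) (contact force between plunger and index_plate above 30 N).
It fails at once if the heat sink is displaced by more than 15 mm (distance of heat_sink_mid from where it was at the start of the episode above 0.015 m).
It fails at once if the capacitor is displaced by more than 15 mm (distance of capacitor_mid from where it was at the start of the episode above 0.015 m).
It fails at once if the tweezers are displaced by more than 15 mm (distance of tweezers_mid from where it was at the start of the episode above 0.015 m).
It fails at once if the solder reel is displaced by more than 15 mm (distance of reel_mid from where it was at the start of the episode above 0.015 m).
It also fails if it takes over 38 s, if anything falls off the work surface, if the arm or the gripper's body presses on something with over 40 N, if the wrist force passes 120 N, or if a joint passes its speed limit or range.

## Working session

There is one attempt and no reset: what is moved stays moved. The work goes in short steps, Python scripts to look and compute and a tool call to move; the robot and the scene stay as the last step left them, time stands still between calls to the robot, and variables do not carry over. Pictures are saved under pics/ and viewed, at most 12 in all, crops included, and the job is handed in when it is done.

Besides the shell and the picture viewer there is one more tool, called after ">>>" as name(argument=value, ...) on one line, values as JSON. step_arm: Moves the arm, as the interface text tells. Its arguments: {"type":"object","properties":{"increments":{"type":"array"},"squeeze":{"type":"number"}},"required":["increments"]}

```bash
mkdir -p pics; cat > h.py <<'E'
import numpy as np, cv2, json
from rig import ctrl
def cap(n,f):
    c=ctrl.capture(n); cv2.imwrite(f'pics/{f}.png',c['img'][:,:,::-1])
    np.savez(f'pics/{f}.npz',**c); return c
def load(f): return np.load(f'pics/{f}.npz')
def ray(c,u,v):
    d=np.array([(u-c['cx'])/c['fx'],(v-c['cy'])/c['fy']],float); s=d.copy()
    for _ in range(30): s=d/(1+c['k1']*(s@s))
    E=np.array(c['extrinsics']); w=E[:3,:3]@np.array([s[0],s[1],1]); return E[:3,3],w/np.linalg.norm(w)
def atz(c,u,v,z):
    o,d=ray(c,u,v); return o+d*(z-o[2])/d[2]
def tri(*cs):
    A=np.zeros((3,3));b=np.zeros(3);R=[ray(*x) for x in cs]
    for o,d in R: P=np.eye(3)-np.outer(d,d);A+=P;b+=P@o
    p=np.linalg.solve(A,b); return p,[round(float(np.linalg.norm(np.cross(p-o,d))),1) for o,d in R]
def proj(c,p):
    E=np.array(c['extrinsics']);q=E[:3,:3].T@(np.array(p,float)-E[:3,3]);s=q[:2]/q[2];s=s*(1+c['k1']*(s@s))
    return s*[c['fx'],c['fy']]+[c['cx'],c['cy']]
E
python3 - <<'E'
from h import *
for n in('scene','side','wrist'):
    c=cap(n,n+'0'); print(n,np.round(c['extrinsics'],3).tolist(),c['fx'],c['k1'])
print(ctrl.sense())
E
```

```text
scene [[0.584, -0.506, 0.635, 26.874], [-0.812, -0.355, 0.463, -261.053], [-0.009, -0.786, -0.618, 599.469], [0.0, 0.0, 0.0, 1.0]] 409.32711729412347 0.02286757134000568
side [[0.999, -0.042, 0.029, 530.291], [-0.046, -0.515, 0.856, -784.935], [-0.021, -0.856, -0.516, 640.428], [0.0, 0.0, 0.0, 1.0]] 533.940417671784 -0.12113544423724087
wrist [[1.0, 0.001, -0.001, 523.989], [0.0, -0.945, -0.327, 85.119], [-0.001, 0.327, -0.945, 372.711], [0.0, 0.0, 0.0, 1.0]] 337.20408913844 0.02798064467518502
{'time_s': 0.15, 'joints': array([-2.23389703e-01,  3.13296070e-01,  1.49822754e+00, -7.98202781e-06,
        1.33097155e+00, -2.23387190e-01]), 'dq': array([-0.00027401, -0.00227859, -0.00243978,  0.00053772, -0.00013965,
       -0.00058952]), 'tau': array([ 1.79854873e-03, -4.12368500e+01, -2.59796566e+01, -1.57318855e-04,
        3.17765021e-03, -3.62555340e-05]), 'eef_pos': array([5.24824522e+02, 3.10752872e-02, 2.30892718e+02]), 'ee_rot': array([-3.79780550e-04,  7.07106926e-01,  7.07106492e-01, -2.43748822e-04]), 'force': array([-0.12430098, -0.21007766, -0.50334992]), 'wrist_torque': array([-0.01876985, -0.01414613,  0.03417222]), 'grip_force': 0.0, 'grip_width': 1.002048426454953}
```

View pics/scene0.png

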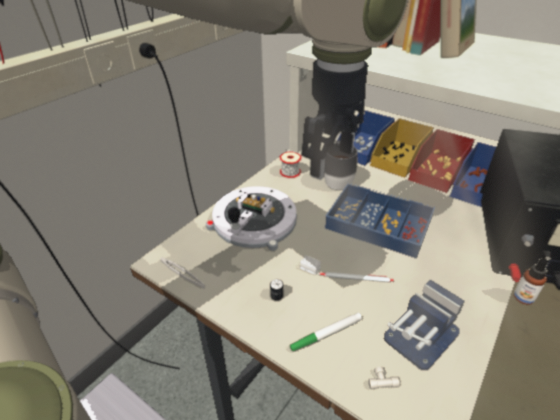

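View pics/side0.png

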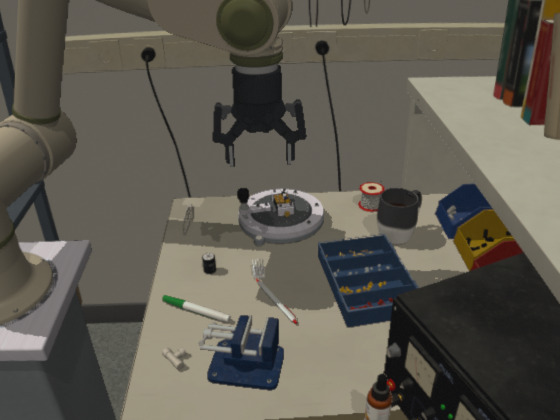

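View pics/wrist0.png

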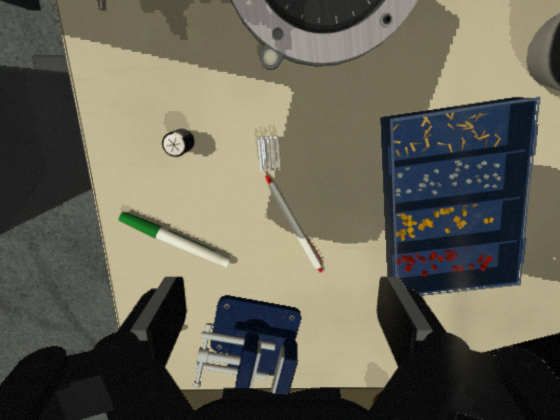

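The scene view shows the turntable at about (254,213), the black knob at (234,214) and the red tag at (210,224) on the left. The white tag is at (272,244). In the side view the knob is at (243,194). The wrist view shows only the near rim of the table and the white tag at (270,57).

```bash
python3 - <<'E'
from h import *
s,d,w=load('scene0'),load('side0'),load('wrist0')
print('knob',tri((s,234,213),(d,243,194)))
print('white',tri((s,272,244),(d,259,239)),atz(w,270,57,19.5))
print('red',atz(s,210,224,19.5)); print('axis s',atz(s,254,211,34),'axis d',atz(d,280,211,34))
for f,c,u,v,x in(('s',s,170,150,140),('d',d,170,150,190)):
    cv2.imwrite(f'pics/crop_{f}.png',cv2.resize(c['img'][v:v+120,u:u+x if f=='d' else u+160,::-1],None,fx=4,fy=4,interpolation=cv2.INTER_CUBIC))
E
```

```text
knob (array([486.68499563, 188.86973514,  78.26019665]), [0.9, 0.9])
white (array([516.20863933, 117.639264  ,  10.03275656]), [0.1, 0.1]) [512.92359865 116.46805178  19.5       ]
red [481.02896562 258.58835549  19.5       ]
axis s [557.29923883 196.72429131  34.        ] axis d [563.16313782 184.56916649  34.        ]
```

```bash
python3 - <<'E'
from h import *
print(ctrl.sense()['time_s'])
E
```

```text
0.15
```

>>> step_arm(increments=[[[5,0,0],[0,0,0],100],[[10,0,0],[0,0,0],100],[[15,0,0],[0,0,0],100],[[17,0,0],[0,0,0],100],[[17,0,0],[0,0,0],100]])

```text
time_s: 0.78
eef_pos: [524.9, 170.5, 231.0]
ee_rot: [-0.0, 0.707, 0.708, -0.0]
force: [0.9, -0.3, -0.3]
grip_width: 1.002
grip_force: 0.0
```

```bash
python3 - <<'E'
from h import *
cap('wrist','w1');print(ctrl.sense()['eef_pos'])
E
```

```text
[525.04120422 169.46106249 231.0632121 ]
```

>>> step_arm(increments=[[[4,0,0],[0,0,0],100],[[8,0,0],[0,0,0],100],[[8,0,0],[0,0,0],100],[[8,0,0],[0,0,0],100]])

```text
time_s: 1.32
eef_pos: [525.4, 248.5, 231.2]
ee_rot: [0.0, 0.708, 0.707, -0.0]
force: [-0.1, 0.7, -0.3]
grip_width: 0.999
grip_force: 0.0
```

```bash
python3 - <<'E'
from h import *
cap('wrist','w2');print(ctrl.sense()['eef_pos'])
a=cv2.imread('pics/w1.png');b=cv2.imread('pics/w2.png')
cv2.imwrite('pics/w12.png',np.hstack([a[:,:400],b[:,:400]]))
E
```

```text
[525.38955472 248.44817459 231.30660151]
```

View pics/w12.png

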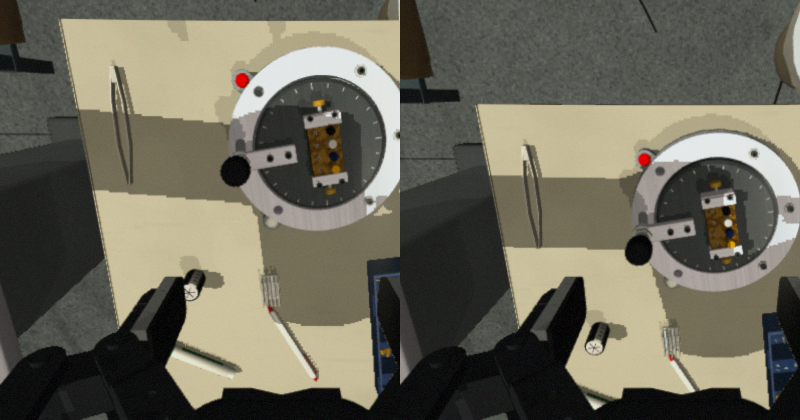

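The left half (w1) shows the knob at (236,171), the red tag at (243,80) and a dark hole in the plate near it at (258,91). In the right half (w2) the knob is at (238,250) and the red tag at (244,159).

```bash
python3 - <<'E'
from h import *
a,b=load('w1'),load('w2')
def red(c):
    i=c['img'].astype(int); m=(i[...,0]>150)&(i[...,1]<70)&(i[...,2]<70); m[200:]=0
    v,u=np.nonzero(m); return u.mean(),v.mean()
ra,rb=red(a),red(b); print(ra,rb,'red',tri((a,*ra),(b,*rb)))
print('knob',tri((a,236,171),(b,238,250)))
print('hole',atz(a,258,91,28))
print('axis',atz(a,320,142,34),atz(b,316,210,34))
im=[]
for c,u,v in((a,200,60),(b,200,140)):
    im.append(cv2.resize(c['img'][v:v+130,u:u+95,::-1],None,fx=4,fy=4,interpolation=cv2.INTER_CUBIC))
cv2.imwrite('pics/z.png',np.hstack(im))
E
```

```text
(np.float64(495.06198034769466), np.float64(94.96900982615269)) (np.float64(482.1689691817216), np.float64(162.38575982996812)) red (array([767.90757798, 251.41704364, -37.18776312]), [0.9, 0.9])
knob (array([482.94147521, 188.8869168 ,  76.50009437]), [0.5, 0.5])
hole [501.38766798 256.32457026  28.        ]
axis [562.36076468 208.82337458  34.        ] [561.45909926 215.06374292  34.        ]
```

View pics/z.png

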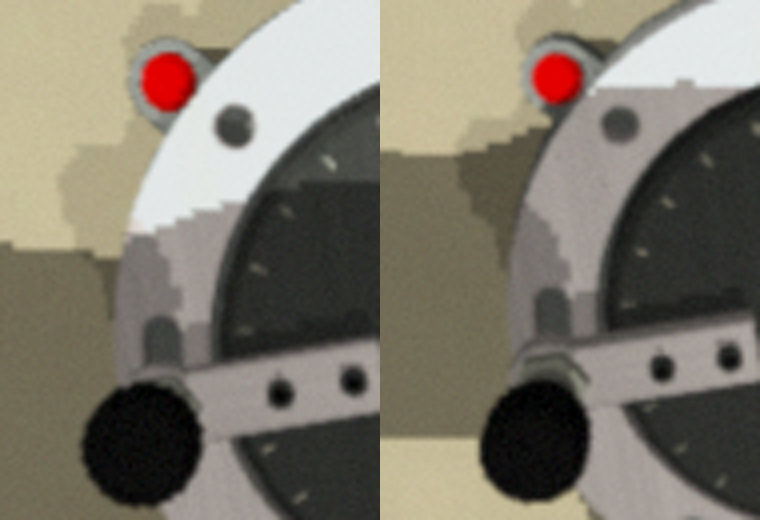

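The crops show the knob dome at w1 (235.5,171) and w2 (238.5,251.5). The hole is at w1 (258.5,91.5) and w2 (260,171), the red tag at w1 (242,80) and w2 (244,159.5), and the end of the slot shows just above the knob.

```bash
python3 - <<'E'
from h import *
from scipy.optimize import least_squares as ls
a,b,w=load('w1'),load('w2'),load('wrist0')
T=lambda p,q:tri((a,*p),(b,*q))
k=T((235.5,170.8),(238.5,251.5));h=T((258.5,91.5),(260,171.3));r=T((242,80.3),(244,159.5))
print('knob',k,'\nhole',h,'\nred',r)
m=lambda p,q,z:((atz(a,*p,z)+atz(b,*q,z))/2)[:2]
K=m((235.5,170.8),(238.5,251.5),88);K0=m((235.5,170.8),(238.5,251.5),79);H=m((258.5,91.5),(260,171.3),28);R=m((242,80.3),(244,159.5),19.5)
W=atz(w,270,57,19.5)[:2]
s1,s2=atz(a,270,158.5,44.5)[:2],atz(a,288.3,155,44.5)[:2]
d=(s2-s1)/np.linalg.norm(s2-s1)
f=lambda c:[np.linalg.norm(c-K)-80,np.linalg.norm(c-H)-80,np.linalg.norm(c-R)-99.5,np.linalg.norm(c-W)-99.5,.5*np.cross(d,c-s1)]
o=ls(f,[561,205]);c=o.x;print('K88',K,'K79',K0,'H',H,'R',R,'W',W,'lever dir',d,'axis',c,o.fun)
A=lambda p:np.degrees(np.arctan2(p[1]-c[1],p[0]-c[0]))
print('angles',A(K),A(H),A(R),A(W),A(s1))
E
```

```text
knob (array([483.86769326, 190.58126312,  83.22855822]), [0.1, 0.1]) 
hole (array([502.14288431, 255.87360848,  28.58628107]), [0.2, 0.2]) 
red (array([485.1102943 , 266.13111491,  17.54077939]), [0.1, 0.1])
K88 [484.53211247 192.29411285] K79 [483.27884883 189.06126359] H [502.10531567 255.80936294] R [485.3258289  266.28695065] W [512.92359865 116.46805178] lever dir [0.98169865 0.19044095] axis [562.87462947 203.38234879] [-0.87668519  0.25896407  0.35392033  0.74570068 -0.26801558]
angles -171.94412956195916 139.21494252205915 140.95236586529356 -119.88666837848545 -169.62575893942673<stdin>:12: DeprecationWarning: Arrays of 2-dimensional vectors are deprecated. Use arrays of 3-dimensional vectors instead. (deprecated in NumPy 2.0)
```

>>> step_arm(increments=[[[-1,-1,2],[0,0,-10],100],[[-2,-2,4],[0,0,-20],100],[[-3,-3,6],[0,0,-30],100],[[-4,-4,8],[0,0,-40],100],[[-5,-4.1,10],[0,0,-50],100],[[-6,-4.1,11],[0,0,-60],100],[[-6,-4.1,11],[0,0,-70],100],[[-6,-4.1,11],[0,0,-80],100]])

```text
time_s: 2.38
eef_pos: [484.2, 188.5, 121.4]
ee_rot: [0.0, 0.085, 0.996, -0.0]
force: [0.6, -0.2, -0.8]
grip_width: 1.002
grip_force: 0.0
```

>>> step_arm(increments=[[[0,0,0],[0,0,-10],100],[[0,0,0],[0,0,-19.7],100],[[0,0,0],[0,0,-19.7],70],[[0,0,0],[0,0,-19.7],70]])

```text
time_s: 2.88
eef_pos: [484.2, 189.4, 121.4]
ee_rot: [0.0, -0.082, 0.997, -0.0]
force: [0.1, -0.6, 0.7]
grip_width: 0.703
grip_force: 0.0
```

```bash
python3 - <<'E'
from h import *
c=cap('wrist','w3');cap('scene','s3');s=ctrl.sense();print(s['eef_pos'],s['ee_rot'],s['joints'],s['force'])
print(proj(c,[484,190,79]),proj(c,[502.3,255.7,28]))
E
```

```text
[484.06617923 189.66843282 121.35295289] [ 3.67907602e-05 -8.33007338e-02  9.96524453e-01 -2.64415402e-05] [ 1.47860116e-01  4.16203252e-01  1.65847841e+00 -6.56784025e-05
  1.06684097e+00 -1.58969924e+00] [-0.04444599 -0.2845005  -0.36925207]
[280.86810631 242.97425081] [361.32212836 249.2748171 ]
```

View pics/w3.png

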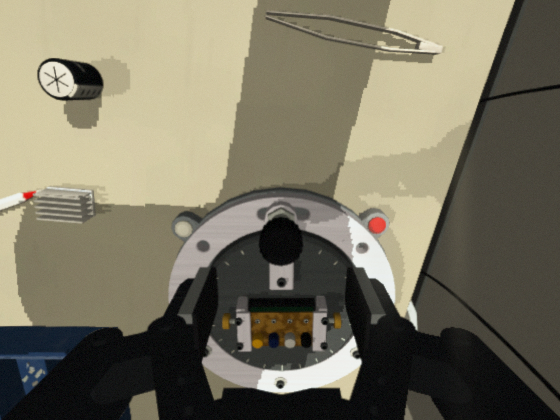

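The wrist view shows the knob at (281,242), which matches the predicted (281,243). The hole is at (361,247), within 2 px of its prediction, and the fingers straddle the knob. I'll descend and grip.

>>> step_arm(increments=[[[0,0,3],[0,0,0],70],[[0,0,5],[0,0,0],60],[[0,0,6.1],[0,0,0],50],[[0,0,6.1],[0,0,0],40],[[0,0,6.1],[0,0,0],20],[[0,0,6.1],[0,0,0],15],[[0,0,6.1],[0,0,0],15],[[0,0,6.1],[0,0,0],15]], squeeze=40)

```text
time_s: 3.98
eef_pos: [484.3, 190.0, 61.0]
ee_rot: [0.0, -0.084, 0.996, -0.0]
force: [-2.2, -2.5, 5.9]
grip_width: 0.276
grip_force: 39.7
```

>>> step_arm(increments=[[[0,0,-0.4],[0,0,0],15],[[0,0,-0.8],[0,0,0],15],[[0,0,-1.2],[0,0,0],15],[[0,0,-1.35],[0,0,0],15],[[0,0,-1.35],[0,0,0],15],[[0,0,-1.35],[0,0,0],15]], squeeze=50)

```text
time_s: 4.72
eef_pos: [484.1, 189.9, 73.7]
ee_rot: [0.0, -0.085, 0.996, -0.0]
force: [3.7, -1.9, -7.0]
grip_width: 0.276
grip_force: 49.3
```

```bash
python3 - <<'E'
from h import *
c=cap('side','d4');cap('wrist','w4');d=load('side0')
cv2.imwrite('pics/z4.png',np.hstack([cv2.resize(x['img'][150:250,200:300,::-1],None,fx=4,fy=4,interpolation=cv2.INTER_CUBIC) for x in (d,c)]))
print(ctrl.sense()['force'])
import numpy as n
ax=n.array([562.9,203.4])
# arc plan in world then tool frame at start; tool x=ang 189.7(radial out), y=ang 99.7, z down
for t in range(0,56,5):
    t_=n.radians(t); print(t, 'dx %.2f dy %.2f cm'%(8*(n.cos(t_)-1),8*n.sin(-t_)*-1*-1*-1))
E
```

```text
[ 4.10396198 -2.13493142 -7.58771839]
0 dx 0.00 dy 0.00 cm
5 dx -0.03 dy 0.70 cm
10 dx -0.12 dy 1.39 cm
15 dx -0.27 dy 2.07 cm
20 dx -0.48 dy 2.74 cm
25 dx -0.75 dy 3.38 cm
30 dx -1.07 dy 4.00 cm
35 dx -1.45 dy 4.59 cm
40 dx -1.87 dy 5.14 cm
45 dx -2.34 dy 5.66 cm
50 dx -2.86 dy 6.13 cm
55 dx -3.41 dy 6.55 cm
```

View pics/z4.png

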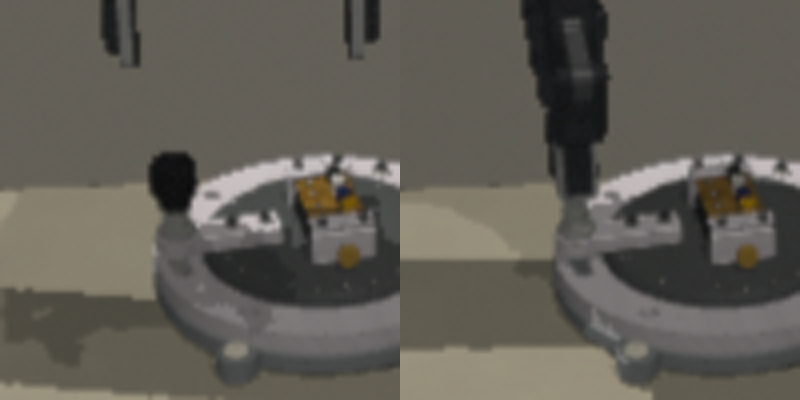

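The side crop shows the fingers holding the knob, now raised. The wrist feels about 7.6 N downward, as expected from the drawn spring. Next I'll swing to 45° of the roughly 50.5° needed.

>>> step_arm(increments=[[[-0.04,0.84,0],[0,0,6],15],[[-0.17,1.66,0],[0,0,12],15],[[-0.39,2.47,0],[0,0,18],15],[[-0.69,3.25,0],[0,0,24],15],[[-1.07,4.0,0],[0,0,30],15],[[-1.53,4.7,0],[0,0,36],15],[[-2.05,5.35,0],[0,0,42],15],[[-2.34,5.66,0],[0,0,45],15]])

```text
time_s: 5.82
eef_pos: [497.9, 249.2, 73.6]
ee_rot: [0.0, 0.304, 0.953, -0.001]
force: [5.1, -6.8, -7.5]
grip_width: 0.278
grip_force: 49.5
```

>>> step_arm(increments=[[[0,0,0],[0,0,0],15],[[0,0,0.1],[0,0,0],15],[[0,0,0.2],[0,0,0],15],[[0,0,0.2],[0,0,0],15]])

```text
time_s: 6.32
eef_pos: [497.9, 249.2, 71.7]
ee_rot: [0.0, 0.303, 0.953, -0.0]
force: [6.5, -4.1, -7.8]
grip_width: 0.276
grip_force: 49.5
```

```bash
python3 - <<'E'
from h import *
cap('wrist','w5');s=ctrl.sense();p=s['eef_pos'];print(p,s['ee_rot'],s['force'],s['grip_width'])
d=p[:2]-[562.9,203.4];print(np.hypot(*d),np.degrees(np.arctan2(d[1],d[0])))
E
```

```text
[497.94524366 249.21041746  71.71365944] [ 4.26194268e-04  3.03187554e-01  9.52930768e-01 -2.77488314e-04] [ 5.50449825 -3.54133656 -7.32001621] 0.273464186703437
79.4840532352098 144.80596263805964
```

View pics/w5.png

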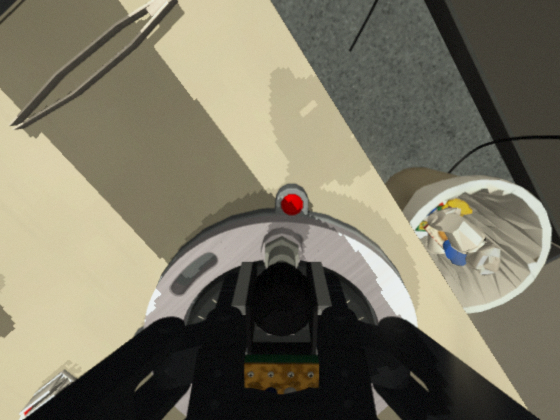

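The red tag is just ahead at (291,204) and the knob is held at (283,297), so the lever is about 5° short of the hole. Now I'll set the pin on the plate, loosen the fingers and let the spring do the feeling.

>>> step_arm(increments=[[[0,0,0.06],[0,0,0],15],[[0,0,0.06],[0,0,0],33],[[0,0,0.06],[0,0,0],33],[[0,0,0.06],[0,0,0],33],[[0,0,0.3],[0,0,0],33],[[0,0,0.6],[0,0,0],33],[[0,0,0.6],[0,0,0],33]])

```text
time_s: 7.25
eef_pos: [497.4, 249.7, 65.4]
ee_rot: [-0.0, 0.303, 0.953, -0.0]
force: [-0.6, 0.1, 0.0]
grip_width: 0.328
grip_force: 0.0
```

>>> step_arm(increments=[[[0,0.1,0],[0,0,0.7],33],[[0,0.2,0],[0,0,1.4],33],[[-0.01,0.3,0],[0,0,2.1],33],[[-0.01,0.4,0],[0,0,2.9],33],[[-0.02,0.5,0],[0,0,3.6],33],[[-0.02,0.6,0],[0,0,4.3],33]])

```text
time_s: 8.0
eef_pos: [501.2, 254.5, 65.7]
ee_rot: [-0.0, 0.339, 0.941, -0.0]
force: [-0.8, -2.9, -0.9]
grip_width: 0.329
grip_force: 1.2
```

>>> step_arm(increments=[[[0,0.05,0],[0,0,0.35],33],[[0,0.1,0],[0,0,0.7],33],[[0,0.15,0],[0,0,1.05],33],[[0,0.2,0],[0,0,1.4],33]])

```text
time_s: 8.5
eef_pos: [502.3, 256.2, 65.7]
ee_rot: [-0.0, 0.35, 0.937, 0.0]
force: [-1.1, -0.7, -0.1]
grip_width: 0.331
grip_force: 0.3
```

>>> step_arm(increments=[[[0,0.05,0],[0,0,0.35],33],[[0,0.1,0],[0,0,0.7],33]])

```text
time_s: 8.75
eef_pos: [503.1, 256.9, 65.9]
ee_rot: [0.0, 0.356, 0.934, 0.0]
force: [-1.6, -1.6, -0.5]
grip_width: 0.327
grip_force: 1.0
```

>>> step_arm(increments=[[[0,0.05,0],[0,0,0.35],33],[[0,0.1,0],[0,0,0.7],33]])

```text
time_s: 9.0
eef_pos: [503.8, 257.6, 65.8]
ee_rot: [-0.0, 0.362, 0.932, 0.0]
force: [-1.1, -0.9, 0.4]
grip_width: 0.333
grip_force: 1.0
```

```bash
python3 - <<'E'
from h import *
c=cap('wrist','w6');d=cap('side','d6');s=ctrl.sense();p=s['eef_pos'];print(p,s['force'])
q=p[:2]-[562.9,203.4];print(np.hypot(*q),np.degrees(np.arctan2(q[1],q[0])))
for z in(79,89):print(z,proj(c,[502.3,255.7,z+10.5]),proj(d,[502.3,255.7,z+10.5]))
a=load('w5')
cv2.imwrite('pics/z6.png',np.hstack([cv2.resize(x['img'][190:390,190:370,::-1],None,fx=2,fy=2) for x in(a,c)]))
E
```

```text
[503.80743076 257.62940451  65.85825899] [-1.48383061 -0.6381084  -0.63247308]
80.20448898093109 137.45731645034516
79 [275.71621747 311.62285257] [250.33929643 173.70266928]
89 [275.31817204 327.63947331] [250.11618025 169.67275342]
```

View pics/z6.png

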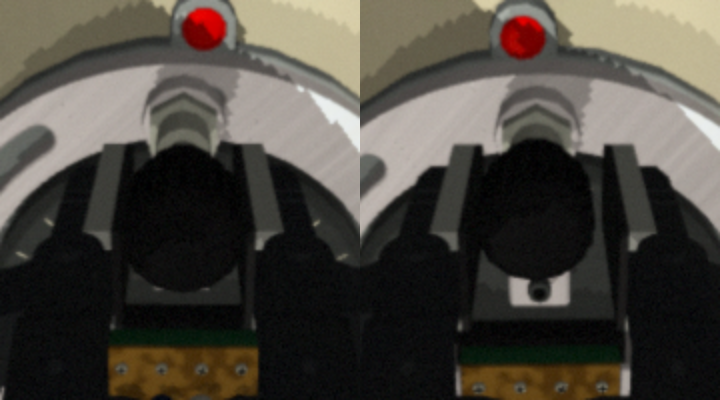

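```bash
python3 - <<'E'
from h import *
ax=np.array([562.9,203.4])
for f,obs in(('w3',(281,242)),('w5',(190+92,190+110)),('w6',(279,294))):
    c=load(f)
    o,d=ray(c,*obs)
    for z in(83.2,93.2,94):
        p=o+d*(z-o[2])/d[2]; q=p[:2]-ax; print(f,z,p[:2].round(1),np.hypot(*q).round(1),np.degrees(np.arctan2(q[1],q[0])).round(2))
# red tag check bias
for f,obs in(('w5',(291.5,204)),('w6',(190+163/2,190+19))):
    p=atz(load(f),*obs,19.5);print(f,p)
c,s0=load('d6'),load('side0')
cv2.imwrite('pics/z7.png',cv2.resize(c['img'][140:240,200:330,::-1],None,fx=6,fy=6,interpolation=cv2.INTER_CUBIC))
E
```

```text
w3 83.2 [481.5 189.7] 82.6 -170.42
w3 93.2 [476.9 188.9] 87.2 -170.43
w3 94 [476.6 188.8] 87.6 -170.43
w5 83.2 [500.5 247.9] 76.6 144.52
w5 93.2 [494.9 251.8] 83.4 144.55
w5 94 [494.5 252.1] 84.0 144.55
w6 83.2 [500.  259.6] 84.3 138.22
w6 93.2 [495.2 264. ] 90.9 138.13
w6 94 [494.9 264.4] 91.4 138.12
w5 [483.89646339 266.82223278  19.5       ]
w6 [484.68915772 267.1094019   19.5       ]
```

View pics/z7.png

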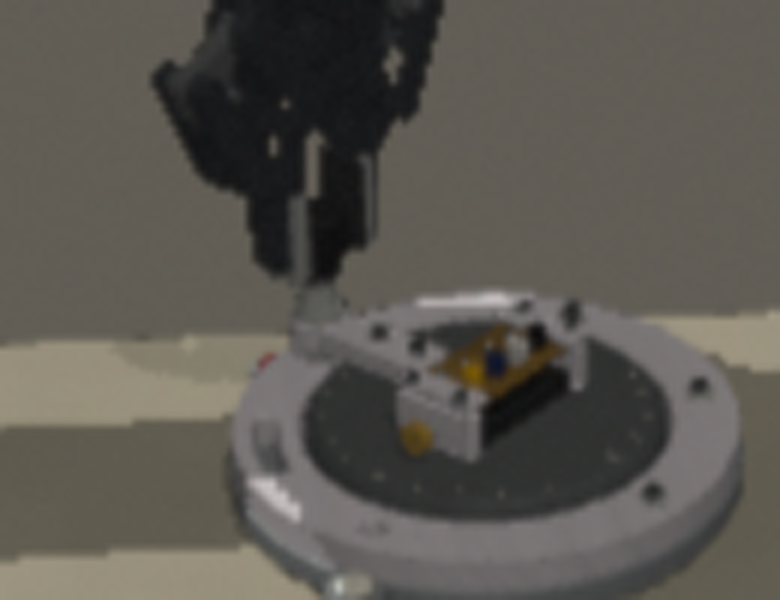

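The knob's apparent radius fits pin-down (84 mm, against 83 mm in the known-down view), not pin-up (91 mm). Its bearing is about 138–139°, where the hole is. A small extra nudge will show whether it is locked.

>>> step_arm(increments=[[[0,0.05,0],[0,0,0],33],[[0,0.1,0],[0,0,0],33],[[0,0.15,0],[0,0,0],33]])

```text
time_s: 9.48
eef_pos: [504.1, 258.1, 65.7]
ee_rot: [-0.001, 0.361, 0.932, -0.001]
force: [-6.7, -5.7, 4.3]
grip_width: 0.326
grip_force: 4.6
```

The force rose to about 9 N with the tool stopped, so the pin is locked. I'll back off, open and rise.

>>> step_arm(increments=[[[0,-0.2,0],[0,0,0],33],[[0,-0.35,0],[0,0,0],40],[[0,-0.35,0],[0,0,0],60],[[0,-0.35,0],[0,0,0],70],[[0,-0.35,0],[0,0,0],70],[[0,-0.35,-3],[0,0,0],70],[[0,-0.35,-7],[0,0,0],70],[[0,-0.35,-10],[0,0,0],70]])

```text
time_s: 10.48
eef_pos: [502.6, 256.2, 167.5]
ee_rot: [0.001, 0.362, 0.932, 0.0]
force: [-0.5, 0.5, -0.4]
grip_width: 0.702
grip_force: 0.0
```

>>> step_arm(increments=[[[4,0,0],[0,0,0],70],[[4,0,0],[0,0,0],70],[[4,0,0],[0,0,0],70]])

```text
time_s: 10.85
eef_pos: [473.1, 282.9, 165.7]
ee_rot: [0.0, 0.362, 0.932, -0.0]
force: [0.2, -0.5, -1.3]
grip_width: 0.707
grip_force: 0.0
```

```bash
python3 - <<'E'
from h import *
c=cap('wrist','w8');d=cap('side','d8');s=ctrl.sense();print(s['time_s'],s['eef_pos'],s['force'])
for z in(83,93):print(z,proj(c,[502.3,255.7,z]),proj(d,[502.3,255.7,z]))
im=c['img'][:,:,::-1].copy();z=cv2.resize(d['img'][150:255,210:280,::-1],None,fx=4,fy=4)
cv2.imwrite('pics/z8.png',np.hstack([im[:,:500],z]))
E
```

```text
10.95 [473.35753784 282.55148284 165.55641123] [-0.40466514  0.0495603  -0.04205577]
83 [280.82323064 269.16581022] [250.48351419 176.30383745]
93 [280.80899243 276.03896695] [250.26137728 172.29608581]
```

View pics/z8.png

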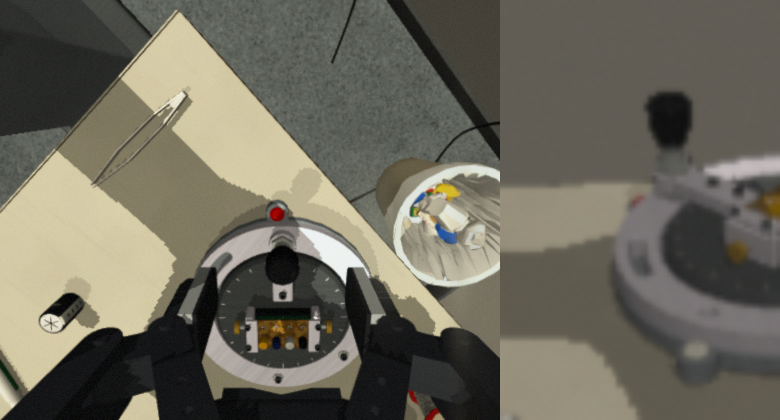

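The knob is free and stands at w8 (282,265) in line with the red tag at (277,214). Both views put it at or below the pin-down prediction. One numeric check against the initial side view before handing in.

```bash
python3 - <<'E'
from h import *
for f,k in(('side0',[484,190,83]),('d8',[502.3,255.7,83])):
    d=load(f);u,v=proj(d,k);g=d['img'].sum(2).astype(float)
    w=g[int(v)-15:int(v)+16,int(u)-10:int(u)+14]
    m=w<75; ys,xs=np.nonzero(m); print(f,u,v,'top/bot rows',ys.min()+int(v)-15,ys.max()+int(v)-15,'centroid',xs.mean()+int(u)-10-u,ys.mean()+int(v)-15-v,len(xs))
E
```

```text
side0 241.7577634050229 191.45799814824554 top/bot rows 189 201 centroid 1.0058729586134518 3.105638215390826 110
d8 250.48351419332627 176.3038374542633 top/bot rows 174 185 centroid 1.537104363374766 2.8095646075923923 97
```

```bash
python3 -c "
from rig import ctrl
print(ctrl.finish_job())"
```

```text
the job is handed in; nothing more can be done
None
```

The job is handed in: the pin dropped into the hole at the red tag and held against a sideways nudge of about 9 N, the knob is released with the arm clear, and I touched nothing round the turntable; the hand-in call returned no verdict.

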